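# Make up an order of three cartons

## Robot

A 6-joint arm with a two-finger parallel gripper is mounted at the origin on the work surface. World frame = base frame: x ahead of the robot, y to its left, z up, the work surface at z = 0. Lengths are in mm, angles in rad, forces in N, time in s.
With the tool pointing down it reaches from about 350 to 925 mm from the base axis. Payload 6.4 kg.
Tool frame: the origin (TCP) lies midway between the tips of the shut fingers; the grasp point (between the pads) lies 19 mm behind it; z points along the fingers, y is the line along which they close (so a half turn about z gives the same grasp; the last joint's range is limited). The gripper opens to 85 mm and grips with 20 to 120 N. Pads are 22 mm wide; open, the fingers measure 114 mm over their backs; the gripper's body (76 mm by 85 mm) begins 54 mm behind the grasp point. The pads swing forward as they close: fully open they stand 13 mm farther back than shut.
Start: joints at [1.063, 0.245, 1.558, -0, 1.339, -0.174], TCP at [212.961, 614.135, 231.29] pointing down, gripper open.
Joint ranges: [-3.13, 3.13], [-1.02, 2.26], [0.13, 2.54], [-0.95, 4.09], [0.21, 2.88], [-2.74, 2.74]. Speed limits (rad/s): [2.57, 2.57, 3.14, 3.14, 3.14, 3.14].

## Interface

Orientations are given as a 3x3 rotation matrix whose columns are the frame's x, y, z axes.
In Python, from bench import readout, viewer, r gives the robot as it stands.
- The arm moves only by the tool drive_tool, never from a script. Its argument "targets" is one flat list of numbers, 5 for each row, row after row: the shift along the tool's x, y, z in cm, then the turn about the tool's z in rad, then the closure, from 0 (fully open) to 1 (shut). In form: [x, y, z, twist, hand, x, y, z, twist, hand, ...]. A call has 1 to 10 rows; each row shifts and turns the commanded pose from where the row before left it, along the tool's axes as they then stand; what a row does not reach is not made up. A row lasts 1/10 s, in which the tool goes at most 50 mm and 8.59 degrees, less where a joint would pass 70% of its speed; a pose out of reach is approached as far as the arm can. A call with a gripper value outside its range is refused whole. The fingers move at their own pace and stop on an object; "grip_force" is the grip in N (left out, the last holds). Time passes only in rows, so rows that do not move let the fingers close. It gives the time, the measured TCP pose, the force, the opening and the grip force at its end, in the units of the state.
- readout.observe(): the state, without advancing time (a new reading comes with each control period).
- viewer.get_image(name): name is "side" or "top" or "wrist"; returns a dict with "image" (420x560x3 uint8, red, green, blue), "intrinsics" (3x3 intrinsics, pixels), "rvec" (rotation vector, rad) and "tvec" (3), from world to camera coordinates, as OpenCV has them. Camera axes: x right, y down, z forward; pixel columns grow to the right and rows downward; lengths in mm; the calibration is good to about 2 mm. A picture is of the moment at which its call begins. There is no depth.
- r.sign_off(): hands the job in; it is judged then, once.
The state is a dict: "clock": time; "qpos": joint angles; "qvel": joint speeds; "tau": joint torques, N m; "eef_pos": TCP position; "eef_rot": TCP orientation; "force": force on the tool from outside, world axes, zero at the start; "wrist_torque": the same for the moment, N m; "finger_gap": opening from 0.0 (shut) to 1.0 (fully open); "grasp_force": force on a finger pad.
Only numpy, scipy, OpenCV 4.12 (cv2) and the standard library are available. Lean on these libraries where they do the work, as an engineer would, in place of code of your own. Each camera call takes 0.05 s, during which the arm holds its last target. There are 200 camera calls.

## Task

This order is for exactly three red cartons, and one is already in the dark-red tray: add two more from the wooden rack, leaving the third red one and the green ones standing in the rack. All three must end up standing upright on the tray floor, crosswise (broad faces towards the tray's ends), set down gently and not dropped in; do not disturb the other things on the counter. The rack lets you hold a carton only by its narrow sides and the tray's high walls leave room for fingers only at the broad faces, so you will have to stand each one on the counter on the way and take it again the other way round.

Things in the scene. Friction and masses are not known exactly. Their poses are not given: they have to be found in the camera images.
- red0_mid (a point): Red carton that already stands in the order tray, somewhere along its length; crosswise. 60 mm (its x axis) by 34 mm (its y axis) by 90 mm tall, 0.1 to 0.2 kg, rigid. The point is its centre, 45 mm above its underside; z is up. Its narrow side faces look along +-x, its broad faces along +-y.
- red1_mid (a point): Red carton standing in a slot of the rack (which slot varies). 60 mm (its x axis) by 34 mm (its y axis) by 90 mm tall, 0.1 to 0.2 kg, rigid. The point is its centre, 45 mm above its underside; z is up. Its narrow side faces look along +-x, its broad faces along +-y.
- red2_mid (a point): Red carton standing in a slot of the rack (which slot varies). 60 mm (its x axis) by 34 mm (its y axis) by 90 mm tall, 0.1 to 0.2 kg, rigid. The point is its centre, 45 mm above its underside; z is up. Its narrow side faces look along +-x, its broad faces along +-y.
- red3_mid (a point): Red carton standing in a slot of the rack (which slot varies). 60 mm (its x axis) by 34 mm (its y axis) by 90 mm tall, 0.1 to 0.2 kg, rigid. The point is its centre, 45 mm above its underside; z is up. Its narrow side faces look along +-x, its broad faces along +-y.
- green1_mid (a point): Green carton (another medicine, to be left alone) standing in a slot of the rack (which slot varies). 60 mm (its x axis) by 34 mm (its y axis) by 90 mm tall, 0.1 to 0.2 kg, rigid. The point is its centre, 45 mm above its underside; z is up. Its narrow side faces look along +-x, its broad faces along +-y.
- green2_mid (a point): Green carton (another medicine, to be left alone) standing in a slot of the rack (which slot varies). 60 mm (its x axis) by 34 mm (its y axis) by 90 mm tall, 0.1 to 0.2 kg, rigid. The point is its centre, 45 mm above its underside; z is up. Its narrow side faces look along +-x, its broad faces along +-y.
- rack: Wooden stock rack, fixed, 222 mm long (y); origin under its centre, on the counter. On an 8 mm base (56 mm in x), six upright partitions 4 mm thick, 48 mm wide (x), tops 86 mm above the counter, make five 38 mm slots at y = -84, -42, 0, 42, 84 mm.
- rack_mid (a point): Centre of the rack's middle slot, on its base. In every slot a carton stands on the base (underside 8 mm above the counter), its x axis along the rack's x: its narrow faces stick out 6 mm before and behind the partitions, its broad faces have only 2 mm to them.
- tray: Dark-red order tray with a pale floor, fixed: open-topped channel along its y; origin under its centre, on the counter. Outside 88 (x) by 312 (y) mm; floor 5 mm thick. Long walls 6 mm thick, 76 mm clear between them, tops 105 mm above the counter (10 mm above a carton in the tray). End walls only 30 mm high, 300 mm clear between them.
- tray_in (a point): Centre of the tray's inner floor, 5 mm above the counter. Crosswise: a carton's x axis along the tray's x axis, either way round. There is always room for two more cartons with 30 mm free beside every broad face (the tray is clear from y = -150 to 150 mm).
- pan: Bystander: shallow brass bowl, 110 mm across, 28 mm high; origin at the centre of its underside.
- stamp: Bystander: black and blue ink pad, 70 by 50 by 22 mm high; origin at the centre of its underside.
- mortar: Bystander: pale stone mortar, 84 mm across, 75 mm high; origin at the centre of its underside.
- jar: Bystander: blue porcelain jar with a lid, 92 mm across, 137 mm high; origin at the centre of its underside.
- weight: Bystander: brass weight, 40 mm across, 50 mm high; origin at the centre of its underside.
Things that resemble listed ones, but are neither listed nor needed, are in the scene too. What is shaped like the part that bears red0_mid but blue is not meant.

How it is judged (in metres and radians):
At the end, for the whole second after the job is handed in: red0 and exactly two of the three rack reds stand at rest on the tray floor between its walls, upright within 7 degrees and crosswise within 20 degrees; the remaining red and both green cartons stand upright within 25 mm of where they began in the rack (x of red0_mid in the frame of tray between -0.03 and 0.03 m and y of red0_mid in the frame of tray between -0.15 and 0.15 m and z of red0_mid in the frame of tray between 0.04 and 0.056 m and angle between each of red0_mid, green1_mid, green2_mid's own z axis and vertical below 0.12 rad and angle between the x axis of red0_mid and the x axis of tray, either way round below 0.35 rad and linear speed of red0 below 0.02 m/s and distance of each of green1_mid, green2_mid from where it was at the start of the episode below 0.025 m and (((distance of red1_mid from where it was at the start of the episode below 0.025 m and angle between red1_mid's own z axis and vertical below 0.12 rad) and (x of red2_mid in the frame of tray between -0.03 and 0.03 m and y of red2_mid in the frame of tray between -0.15 and 0.15 m and z of red2_mid in the frame of tray between 0.04 and 0.056 m and angle between red2_mid's own z axis and vertical below 0.12 rad and angle between the x axis of red2_mid and the x axis of tray, either way round below 0.35 rad and linear speed of red2 below 0.02 m/s) and (x of red3_mid in the frame of tray between -0.03 and 0.03 m and y of red3_mid in the frame of tray between -0.15 and 0.15 m and z of red3_mid in the frame of tray between 0.04 and 0.056 m and angle between red3_mid's own z axis and vertical below 0.12 rad and angle between the x axis of red3_mid and the x axis of tray, either way round below 0.35 rad and linear speed of red3 below 0.02 m/s)) or ((distance of red2_mid from where it was at the start of the episode below 0.025 m and angle between red2_mid's own z axis and vertical below 0.12 rad) and (x of red1_mid in the frame of tray between -0.03 and 0.03 m and y of red1_mid in the frame of tray between -0.15 and 0.15 m and z of red1_mid in the frame of tray between 0.04 and 0.056 m and angle between red1_mid's own z axis and vertical below 0.12 rad and angle between the x axis of red1_mid and the x axis of tray, either way round below 0.35 rad and linear speed of red1 below 0.02 m/s) and (x of red3_mid in the frame of tray between -0.03 and 0.03 m and y of red3_mid in the frame of tray between -0.15 and 0.15 m and z of red3_mid in the frame of tray between 0.04 and 0.056 m and angle between red3_mid's own z axis and vertical below 0.12 rad and angle between the x axis of red3_mid and the x axis of tray, either way round below 0.35 rad and linear speed of red3 below 0.02 m/s)) or ((distance of red3_mid from where it was at the start of the episode below 0.025 m and angle between red3_mid's own z axis and vertical below 0.12 rad) and (x of red1_mid in the frame of tray between -0.03 and 0.03 m and y of red1_mid in the frame of tray between -0.15 and 0.15 m and z of red1_mid in the frame of tray between 0.04 and 0.056 m and angle between red1_mid's own z axis and vertical below 0.12 rad and angle between the x axis of red1_mid and the x axis of tray, either way round below 0.35 rad and linear speed of red1 below 0.02 m/s) and (x of red2_mid in the frame of tray between -0.03 and 0.03 m and y of red2_mid in the frame of tray between -0.15 and 0.15 m and z of red2_mid in the frame of tray between 0.04 and 0.056 m and angle between red2_mid's own z axis and vertical below 0.12 rad and angle between the x axis of red2_mid and the x axis of tray, either way round below 0.35 rad and linear speed of red2 below 0.02 m/s)))); the robot touches nothing.
It fails at once if a carton is let fall into the tray (faster than 0.5 m/s over or in it with no finger on it, a drop of about 12 mm) ((contact force between the fingers and red1 below 0.05 N and linear speed of red1 above 0.5 m/s and horizontal distance between red1_mid and tray below 0.17 m) or (contact force between the fingers and red2 below 0.05 N and linear speed of red2 above 0.5 m/s and horizontal distance between red2_mid and tray below 0.17 m) or (contact force between the fingers and red3 below 0.05 N and linear speed of red3 above 0.5 m/s and horizontal distance between red3_mid and tray below 0.17 m)).
It fails at once if a bystander on the counter is moved more than 30 mm or tipped by more than 0.4 rad (distance of any of pan, stamp, mortar, jar, weight from where it was at the start of the episode above 0.03 m or angle between any of pan, stamp, mortar, jar, weight's own z axis and vertical above 0.4 rad).
It also fails if it takes over 72 s, if anything falls off the work surface, if the arm or the gripper's body presses on something with over 40 N, if the wrist force passes 120 N, or if a joint passes its speed limit or range.

## Working session

There is one attempt and no reset: what is moved stays moved. The work goes in short steps, Python scripts to look and compute and a tool call to move; the robot and the scene stay as the last step left them, time stands still between calls to the robot, and variables do not carry over. Pictures are saved under pics/ and viewed, at most 10 in all, crops included, and the job is handed in when it is done.

Besides the shell and the picture viewer there is one more tool, called after "Call:" in YAML: its name, and indented under it one key for each argument. drive_tool: Moves the arm, as the interface text tells. Its arguments: {"type":"object","properties":{"targets":{"type":"array","items":{"type":"number"}},"grip_force":{"type":"number"}},"required":["targets"]}

```bash
ls; mkdir -p pics; python3 - <<'E'
from bench import readout, viewer, r
import cv2,numpy as np,pickle
s=readout.observe(); print({k:np.round(v,3).tolist() for k,v in s.items()})
for n in ["side","top"]:
    d=viewer.get_image(n); pickle.dump(d,open(f"pics/{n}0.pkl","wb"))
    cv2.imwrite(f"pics/{n}0.png",cv2.resize(d["image"][:,:,::-1],(800,600),interpolation=cv2.INTER_CUBIC))
    R=cv2.Rodrigues(np.array(d["rvec"],float))[0]; print(n,np.round(-R.T@np.array(d["tvec"]).ravel()),np.round(d["intrinsics"],1).tolist(),np.round(R,3).tolist())
E
```

```text
pics
{'clock': 0.0, 'qpos': [1.063, 0.246, 1.559, -0.0, 1.339, -0.174], 'qvel': [-0.0, -0.0, -0.001, -0.001, -0.0, -0.0], 'tau': [0.001, -42.95, -32.613, -0.0, 0.005, 0.0], 'eef_pos': [212.681, 613.63, 230.188], 'eef_rot': [[-0.945, 0.328, -0.001], [0.328, 0.945, -0.002], [0.0, -0.002, -1.0]], 'force': [-0.235, -0.713, 0.225], 'wrist_torque': [0.029, 0.018, -0.045], 'grasp_force': 0.0, 'finger_gap': 0.999}
side [ 286. -807.  986.] [[499.1, 0.0, 273.2], [0.0, 499.1, 209.8], [0.0, 0.0, 1.0]] [[0.957, -0.29, 0.011], [-0.207, -0.708, -0.675], [0.204, 0.644, -0.737]]
top [ 234.   11. 1752.] [[539.8, 0.0, 281.0], [0.0, 539.8, 208.3], [0.0, 0.0, 1.0]] [[0.006, -1.0, 0.008], [-0.985, -0.008, -0.172], [0.172, -0.006, -0.985]]
```

View pics/side0.png

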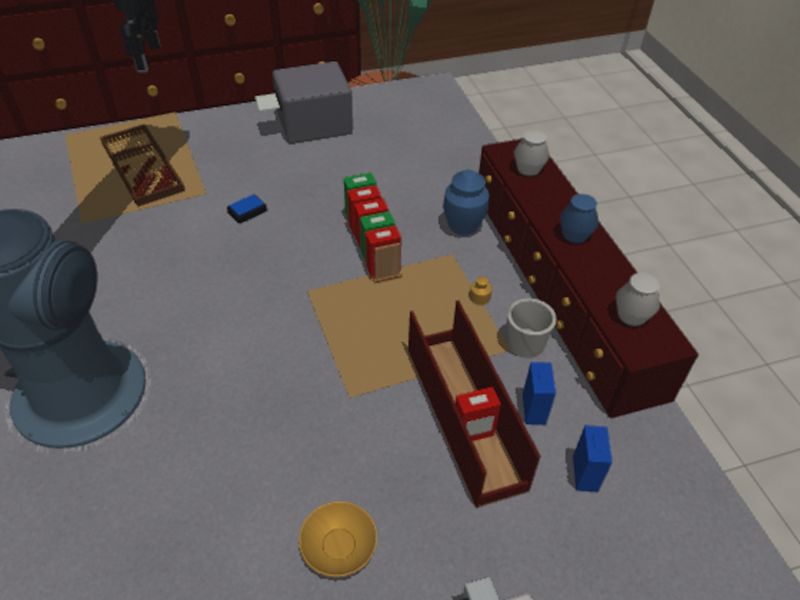

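View pics/top0.png

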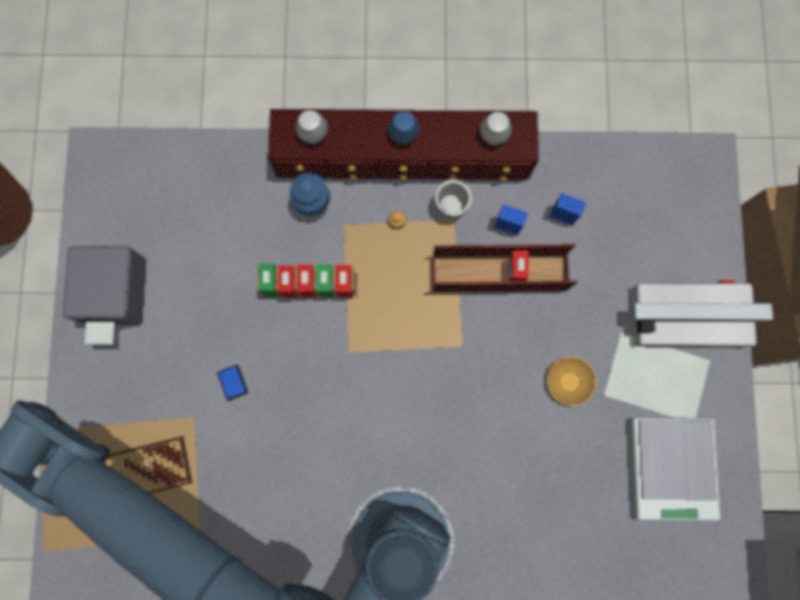

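The side view shows the rack row as green (360,182), red (365,193), red (370,207), green (377,220), red (383,236). The tray red is at (478,402), and blue decoys are at (540,390) and (592,458). In the top view the reds are at (285,278), (305,278) and (343,278), the greens at (267,277) and (324,277), and the tray red at (520,264). Next I'll look at enlarged crops to measure them.

```bash
python3 - <<'E'
import cv2,pickle
t=pickle.load(open("pics/top0.pkl","rb"))["image"]; s=pickle.load(open("pics/side0.pkl","rb"))["image"]
# top crop cols 170..410 rows 150..260 ; x3.3
cv2.imwrite("pics/tc.png",cv2.resize(t[160:215,175:415,::-1],None,fx=3.33333,fy=3.33333,interpolation=cv2.INTER_CUBIC)) 
a=cv2.resize(t[160:220,175:255,::-1],(800,600),interpolation=cv2.INTER_CUBIC)
b=cv2.resize(s[110:210,225:295,::-1],(420,600),interpolation=cv2.INTER_CUBIC)
c=cv2.resize(s[210:360,275:385,::-1],(330,450),interpolation=cv2.INTER_CUBIC)
cv2.imwrite("pics/a.png",a)
import numpy as np
m=np.zeros((600,800,3),np.uint8); m[:,:420]=b; m[:450,440:770]=c; cv2.imwrite("pics/bc.png",m)
E
```

```text
(no output)
```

View pics/tc.png

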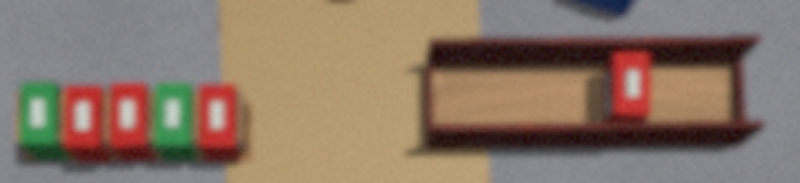

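View pics/bc.png

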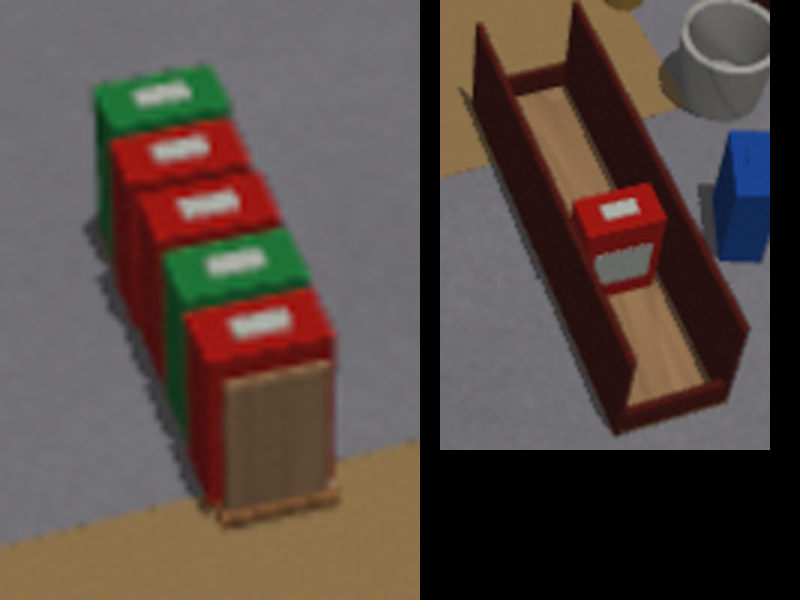

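```bash
cat > h.py <<'E'
import cv2,numpy as np,pickle
def cam(d):
    R=cv2.Rodrigues(np.array(d["rvec"],float))[0]; return np.array(d["intrinsics"],float),R,np.array(d["tvec"],float).ravel()
def P(d):
    K,R,t=cam(d); return K@np.c_[R,t]
def tri(d1,p1,d2,p2):
    X=cv2.triangulatePoints(P(d1),P(d2),np.array(p1,float).reshape(2,1),np.array(p2,float).reshape(2,1)).ravel(); return X[:3]/X[3]
def proj(d,X):
    x=P(d)@np.r_[X,1]; return x[:2]/x[2]
def plane(d,p,z):
    K,R,t=cam(d); c=-R.T@t; v=R.T@np.linalg.inv(K)@np.r_[p,1]; return c+v*(z-c[2])/v[2]
def up(p,f,o): return (np.array(p)+.5)/f-.5+np.array(o)
E
python3 - <<'E'
from h import *
t=pickle.load(open("pics/top0.pkl","rb")); s=pickle.load(open("pics/side0.pkl","rb"))
T=lambda p:up(p,10/3,(175,160)); B=lambda p:up(p,6,(225,110)); C=lambda p:up((p[0]-440,p[1]),3,(275,210))
for n,a,b in [("g",(38,113),B((162,95))),("r",(82,116),B((180,150))),("r",(127,114),B((207,205))),("g",(173,115),B((236,262))),("r",(217,115),B((260,323))),("tray red",(633,83),C((620,209))),]:
    X=tri(t,T(a),s,b); print(n,X.round(1),"reproj",(proj(t,X)-T(a)).round(2),(proj(s,X)-b).round(2))
print("side tray wall tops z105");
for p in [(480,25),(577,5),(633,372),(748,328)]: print(plane(s,C(p),105).round(1))
print("top tray wall tops z105");
for p in [(432,40),(760,38),(760,128),(425,152)]: print(plane(t,T(p),105).round(1))
for n,p in [("pan",(338,540)),("mortar base",(525,350)),("weight",(480,297)),("jar",(463,230))]: print(n,plane(s,up(p,800/560,(0,0)),0).round())
E
```

```text
g [566.4 296.8  99.2] reproj [-0.02  0.16] [ 0.2  -0.05]
r [564.  255.7  98.5] reproj [-0.02  0.17] [ 0.22 -0.06]
r [565.7 213.7  99. ] reproj [-0.04  0.31] [ 0.4 -0.1]
g [565.8 170.4 100.5] reproj [ 0.   -0.01] [-0.01  0.  ]
r [565.6 129.4  99.8] reproj [-0.02  0.19] [ 0.26 -0.07]
tray red [ 599.8 -261.4   97.5] reproj [-0.04  0.24] [ 0.4 -0.1]
side tray wall tops z105
[554.8 -72.4 105. ]
[635.6 -73.9 105. ]
[ 557.1 -387.6  105. ]
[ 642.9 -379.3  105. ]
top tray wall tops z105
[638.7 -71.8 105. ]
[ 643.2 -381.1  105. ]
[ 556.8 -378.3  105. ]
[531.6 -65.2 105. ]
pan [ 350. -371.    0.]
mortar base [ 751. -127.    0.]
weight [722.  14.   0.]
jar [758. 200.  -0.]
```

Measured so far:
- **Rack:** labels lie at x≈565.5, with y = 297 (green), 256 (red), 214 (red), 170 (green), 129 (red). Tops are at z≈99.
- **Tray:** centred near (599,-228), with red0 at y≈-261.

Red candidates (800-scale top view):
- Rack reds at (343,278), (305,278) and (285,278).
- The tray red at (520,264).
- Blue decoys at (512,218) and (568,208).

The close crop confirms the right-end rack carton is red, so I'll take that first and the middle red second.

Call:
drive_tool:
  targets: [0,0,0,0.124,0,0,0,0,0.124,0,0,0,0,0.124,0,0,0,0,0.124,0,0,0,0,0.124,0,0,0,0,0.124,0,0,0,0,0.124,0,0,0,0,0.124,0,0,0,0,0.124,0,0,0,0,0.121,0]

```text
clock: 1.1
eef_pos: [212.8, 613.8, 230.6]
eef_rot: [[0.005, 1.0, -0.001], [1.0, -0.005, -0.001], [-0.001, -0.001, -1.0]]
force: [0.8, 0.2, 0.6]
finger_gap: 1.002
grasp_force: 0.0
```

Call:
drive_tool:
  targets: [-3.2,2.35,0,0,0,-3.2,2.35,0,0,0,-3.2,2.35,0,0,0,-3.2,2.35,0,0,0,-3.2,2.35,0,0,0,-3.2,2.35,0,0,0,-3.2,2.35,0,0,0,-3.2,2.35,0,0,0,-3.2,2.35,0,0,0,-3.2,2.35,0,0,0]

```text
clock: 2.1
eef_pos: [448.4, 292.6, 230.9]
eef_rot: [[-0.0, 1.0, -0.001], [1.0, 0.0, -0.0], [-0.0, -0.001, -1.0]]
force: [0.7, 0.2, 0.4]
finger_gap: 0.995
grasp_force: 0.0
```

Call:
drive_tool:
  targets: [-3.2,2.35,0,0,0,-3.2,2.35,0,0,0,-3.2,2.35,0,0,0,-3.2,2.35,0,0,0,-3.2,2.35,0,0,0,0,0,0,0,0,0,0,0,0,0]

```text
clock: 2.8
eef_pos: [565.3, 133.6, 230.7]
eef_rot: [[0.002, 1.0, -0.001], [1.0, -0.002, 0.0], [0.0, -0.001, -1.0]]
force: [0.1, -0.1, -0.2]
finger_gap: 1.001
grasp_force: 0.0
```

```bash
python3 - <<'E'
from bench import readout, viewer, r
from h import *
s=readout.observe(); print({k:np.round(v,3).tolist() for k,v in s.items() if k in("clock","eef_pos","eef_rot","qpos")})
d=viewer.get_image("wrist"); pickle.dump(d,open("pics/w1.pkl","wb")); cv2.imwrite("pics/w1.png",cv2.resize(d["image"][:,:,::-1],(800,600),interpolation=cv2.INTER_CUBIC))
K,R,t=cam(d); print(-R.T@t,R.round(3).tolist(),K[0,0])
E
```

```text
{'clock': 2.8, 'qpos': [0.037, 0.086, 1.738, 0.0, 1.318, 0.038], 'eef_pos': [565.316, 133.631, 230.657], 'eef_rot': [[0.002, 1.0, -0.001], [1.0, -0.002, 0.0], [0.0, -0.001, -1.0]]}
[564.51449796 216.31872442 373.63631976] [[1.0, -0.002, -0.002], [-0.001, -0.947, 0.321], [-0.002, -0.321, -0.947]] 378.46833222994906
```

View pics/w1.png

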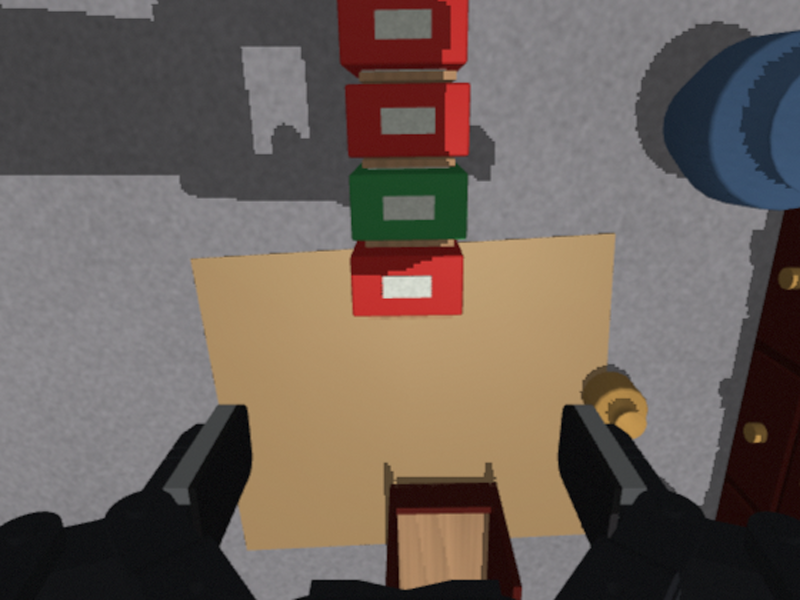

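The wrist view shows the end red carton's label at (407,287), its top spanning x 352–463. The green label is at (408,207) and the next red at (408,121). I'll refine the positions from this.

```bash
python3 - <<'E'
from h import *
w=pickle.load(open("pics/w1.pkl","rb")); t=pickle.load(open("pics/top0.pkl","rb")); s=pickle.load(open("pics/side0.pkl","rb"))
T=lambda p:up(p,10/3,(175,160)); B=lambda p:up(p,6,(225,110)); W=lambda p:up(p,800/560,(0,0))
for wp,b,tp in [((407,287),(260,323),(217,115)),((408,207),(236,262),(173,115)),((408,121),(207,205),(127,114)),((402,24),(180,150),(82,116))]:
    print(tri(w,W(wp),s,B(b)).round(1),plane(w,W(wp),98).round(1),plane(s,B(b),98).round(1),plane(t,T(tp),98).round(1))
print("top face corners at z98")
for p in [(352,284),(463,284),(352,315),(463,315)]: print(plane(w,W(p),98).round(1))
print("tray near-end wall", [plane(w,W(p),105).round(1) for p in [(385,465),(490,465)]],[plane(w,W(p),30).round(1) for p in [(390,484),(495,484)]])
print("mat",[plane(w,W(p),0).round(0).tolist() for p in [(193,260),(614,234),(247,549)]])
E
```

```text
[565.1 130.   99.2] [565.1 129.6  98. ] [565.5 131.2  98. ] [566.6 129.4  98. ]
[566.1 172.3  98.8] [565.6 172.3  98. ] [566.6 173.1  98. ] [566.3 170.6  98. ]
[565.  214.   98.5] [565.7 213.8  98. ] [564.9 214.7  98. ] [566.9 213.7  98. ]
[563.2 256.   98.3] [562.9 256.2  98. ] [563.5 256.3  98. ] [564.7 255.8  98. ]
top face corners at z98
[535.8 131.3  98. ]
[595.  131.2  98. ]
[535.2 113.7  98. ]
[595.5 113.6  98. ]
tray near-end wall [array([552.1,  22.6, 105. ]), array([613.6,  22.5, 105. ])] [array([552.2, -48.5,  30. ]), array([631.9, -48.6,  30. ])]
mat [[413.0, 119.0, 0.0], [710.0, 137.0, 0.0], [427.0, -139.0, 0.0]]
```

Call:
drive_tool:
  targets: [-0.18,0,2,0,0,-0.18,0,3,0,0,0,0,3,0,0,0,0,3,0,0,0,0,3,0,0,0,0,2,0,0,0,0,1,0,0,0,0,1,0,0,0,0,0,0,0,0,0,0,0,0]
  grip_force: 40

```text
clock: 3.85
eef_pos: [566.1, 130.8, 52.2]
eef_rot: [[-0.0, 1.0, 0.001], [1.0, 0.0, 0.0], [0.0, 0.001, -1.0]]
force: [0.2, 0.3, -0.3]
finger_gap: 1.0
grasp_force: 0.0
```

Call:
drive_tool:
  targets: [0,0,0,0,0.6,0,0,0,0,0.6,0,0,0,0,0.6,0,0,0,0,0.6,0,0,0,0,0.6,0,0,0,0,0.6,0,0,0,0,0.6,0,0,0,0,0.6]

```text
clock: 4.65
eef_pos: [566.5, 130.5, 52.5]
eef_rot: [[0.0, 1.0, 0.002], [1.0, -0.0, 0.0], [0.0, 0.002, -1.0]]
force: [0.7, 0.0, 5.4]
finger_gap: 0.701
grasp_force: 43.8
```

Call:
drive_tool:
  targets: [0,0,-0.5,0,0.6,0,0,-1,0,0.6,0,0,-1,0,0.6,0,0,-1.5,0,0.6,0,0,-1.5,0,0.6,0,0,-2,0,0.6,0,0,-2,0,0.6,0,0,-1.5,0,0.6,0,0,0,0,0.6,0,0,0,0,0.6]

```text
clock: 5.65
eef_pos: [565.4, 130.5, 161.4]
eef_rot: [[0.0, 1.0, 0.0], [1.0, -0.0, -0.0], [-0.0, 0.0, -1.0]]
force: [-0.2, 0.4, -1.2]
finger_gap: 0.704
grasp_force: 43.3
```

Call:
drive_tool:
  targets: [-1,0,0,0,0.6,-2,0,0,0,0.6,-2.5,0,0,0,0.6,-2.5,0,0,0,0.6,-2,0,0,0,0.6,-1.5,0,0,0,0.6,0,0,0,0,0.6,0,0,0,0,0.6]

```text
clock: 6.45
eef_pos: [565.2, 15.6, 160.8]
eef_rot: [[0.001, 1.0, -0.001], [1.0, -0.001, 0.001], [0.001, -0.001, -1.0]]
force: [-0.5, 0.9, -0.9]
finger_gap: 0.698
grasp_force: 43.3
```

Call:
drive_tool:
  targets: [0,0,2,0,0.6,0,0,2.5,0,0.6,0,0,2.5,0,0.6,0,0,2,0,0.6,0,0,1.2,0,0.6,0,0,0.7,0,0.6,0,0,0.4,0,0.6,0,0,0.1,0,0.6,0,0,0,0,0.6,0,0,0,0,0.6]

```text
clock: 7.45
eef_pos: [566.1, 15.4, 48.2]
eef_rot: [[0.0, 1.0, 0.002], [1.0, -0.0, -0.0], [-0.0, 0.002, -1.0]]
force: [0.6, 0.7, -0.1]
finger_gap: 0.698
grasp_force: 43.4
```

Call:
drive_tool:
  targets: [0,0,0.1,0,0.6,0,0,0.1,0,0.6,0,0,0,0,0.6]

```text
clock: 7.75
eef_pos: [565.4, 15.5, 45.3]
eef_rot: [[0.0, 1.0, -0.0], [1.0, -0.0, 0.0], [0.0, -0.0, -1.0]]
force: [0.2, 0.4, -1.4]
finger_gap: 0.696
grasp_force: 43.4
```

Call:
drive_tool:
  targets: [0,0,0.1,0,0.6,0,0,0,0,0.6]

```text
clock: 7.95
eef_pos: [565.6, 15.5, 44.5]
eef_rot: [[-0.0, 1.0, 0.0], [1.0, 0.0, -0.0], [-0.0, 0.0, -1.0]]
force: [-0.4, 0.1, 0.2]
finger_gap: 0.699
grasp_force: 43.5
```

Call:
drive_tool:
  targets: [0,0,0.1,0,0.6,0,0,0,0,0.6]

```text
clock: 8.15
eef_pos: [565.7, 15.5, 44.5]
eef_rot: [[-0.0, 1.0, -0.0], [1.0, 0.0, -0.0], [-0.0, -0.0, -1.0]]
force: [-5.9, 0.4, 9.0]
finger_gap: 0.694
grasp_force: 44.1
```

Call:
drive_tool:
  targets: [0,0,0,0,0,0,0,0,0,0,0,0,0,0,0,0,0,-1,0,0,0,0,-2,0,0,0,0,-2.5,0,0,0,0,-2.5,0,0,0,0,-0.5,0.142,0,0,0,0,0.142,0,0,0,0,0.142,0]

```text
clock: 9.15
eef_pos: [565.9, 15.5, 129.6]
eef_rot: [[0.419, 0.908, 0.002], [0.908, -0.419, -0.0], [0.0, 0.002, -1.0]]
force: [0.9, 0.4, 0.0]
finger_gap: 1.001
grasp_force: 0.0
```

Call:
drive_tool:
  targets: [0,0,0,0.143,0,0,0,0,0.143,0,0,0,0,0.143,0,0,0,0,0.143,0,0,0,0,0.143,0,0,0,0,0.143,0,0,0,0,0.143,0,0,0,0,0.143,0,0,0,0,0,0,0,0,0,0,0]

```text
clock: 10.15
eef_pos: [565.6, 15.5, 128.8]
eef_rot: [[1.0, 0.004, 0.001], [0.004, -1.0, -0.0], [0.001, 0.0, -1.0]]
force: [-0.2, 0.2, 1.1]
finger_gap: 0.997
grasp_force: 0.0
```

```bash
python3 - <<'E'
from bench import readout, viewer, r
from h import *
s=readout.observe(); print({k:np.round(v,3).tolist() for k,v in s.items() if k in("clock","eef_pos","eef_rot","qpos")})
d=viewer.get_image("wrist"); pickle.dump(d,open("pics/w2.pkl","wb")); cv2.imwrite("pics/w2.png",cv2.resize(d["image"][:,:,::-1],(800,600),interpolation=cv2.INTER_CUBIC))
K,R,t=cam(d); print(-R.T@t,R.round(3).tolist())
E
```

```text
{'clock': 10.15, 'qpos': [-0.173, 0.166, 1.85, 0.0, 1.125, 1.394], 'eef_pos': [565.607, 15.52, 128.762], 'eef_rot': [[1.0, 0.004, 0.001], [0.004, -1.0, -0.0], [0.001, 0.0, -1.0]]}
[647.17761619  15.77539486 271.73165587] [[0.003, -1.0, 0.0], [-0.947, -0.003, 0.321], [-0.321, -0.001, -0.947]]
```

View pics/w2.png

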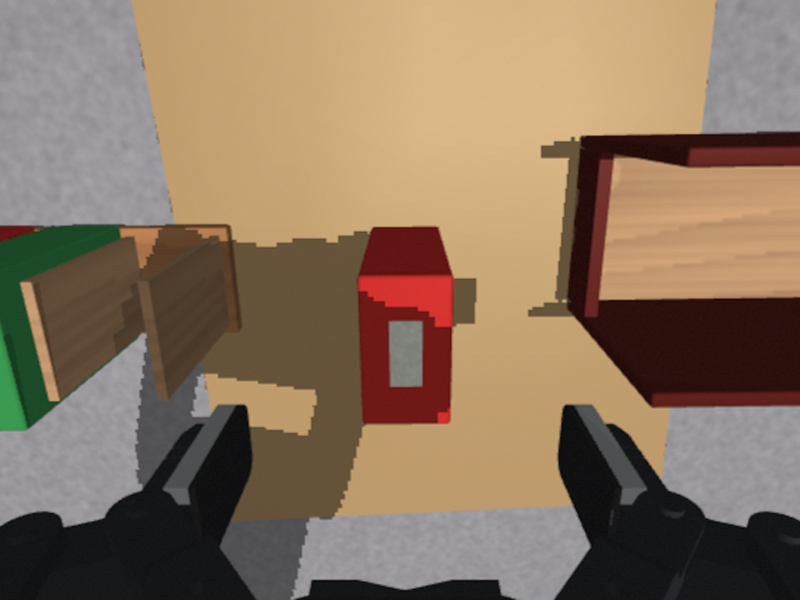

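The red carton stands upright and centred: its top face spans (360,276)–(451,423), with the label at (406,353). The tray's +y end shows on the right, with wall-top ends at about (690,157) and (653,400).

```bash
python3 - <<'E'
from h import *
w=pickle.load(open("pics/w2.pkl","rb")); W=lambda p:up(p,800/560,(0,0))
for z,ps in [(90,[(360,276),(452,276),(363,423),(451,423),(406,353)]),(105,[(689,148),(687,165),(653,406),(653,393)]),(0,[(581,137),(570,300)]),(30,[(600,152),(586,316)]),(5,[(612,170),(602,298)])]:
    print(z,[plane(w,W(p),z).round(1)[:2].tolist() for p in ps])
E
```

```text
90 [[594.0, 31.2], [594.1, -1.0], [535.1, 31.4], [535.2, -2.5], [564.6, 14.9]]
105 [[638.3, -68.9], [633.4, -69.2], [551.4, -71.3], [556.5, -70.5]]
0 [[637.7, -69.3], [554.7, -72.4]]
30 [[632.5, -68.8], [556.9, -71.2]]
5 [[622.7, -84.3], [557.6, -87.4]]
```

Call:
drive_tool:
  targets: [0,0.05,2,0,0,0,0,2.5,0,0,0,0,2.1,0,0,0,0,1.2,0,0,0,0,0.3,0,0,0,0,0,0,0,0,0,0,0,0.8,0,0,0,0,0.8,0,0,0,0,0.8,0,0,0,0,0.8]

```text
clock: 11.2
eef_pos: [566.1, 15.0, 48.1]
eef_rot: [[1.0, 0.001, 0.001], [0.001, -1.0, -0.0], [0.001, 0.0, -1.0]]
force: [-0.2, -0.1, -1.3]
finger_gap: 0.392
grasp_force: 39.9
```

Call:
drive_tool:
  targets: [0,0,0,0,0.8,0,0,0,0,0.8,0,0,0,0,0.8,0,0,0,0,0.8,0,0,0,0,0.8]

```text
clock: 11.7
eef_pos: [566.1, 15.0, 48.0]
eef_rot: [[1.0, 0.001, 0.001], [0.001, -1.0, -0.0], [0.001, 0.0, -1.0]]
force: [0.1, 0.2, 5.7]
finger_gap: 0.399
grasp_force: 40.6
```

Call:
drive_tool:
  targets: [0,0,-0.5,0,0.8,0,0,-1,0,0.8,0,0,-2,0,0.8,0,0,-2.5,0,0.8,0,0,-2.5,0,0.8,0,0,-2.5,0,0.8,0,0,-1.5,0,0.8,0,0,0,0,0.8]

```text
clock: 12.5
eef_pos: [566.8, 14.8, 174.9]
eef_rot: [[1.0, 0.001, 0.005], [0.001, -1.0, -0.001], [0.005, 0.001, -1.0]]
force: [0.1, -0.6, -0.9]
finger_gap: 0.391
grasp_force: 39.9
```

Call:
drive_tool:
  targets: [0.4,1,0,0,0.8,0.4,2,0,0,0.8,0.4,2.5,0,0,0.8,0.4,3,0,0,0.8,0.4,3,0,0,0.8,0.4,2.5,0,0,0.8,0.4,2,0,0,0.8,0.4,1,0,0,0.8,0,0,0,0,0.8,0,0,0,0,0.8]

```text
clock: 13.5
eef_pos: [597.4, -154.3, 171.7]
eef_rot: [[1.0, 0.001, -0.001], [0.001, -1.0, 0.001], [-0.001, -0.001, -1.0]]
force: [0.2, -0.7, -1.6]
finger_gap: 0.396
grasp_force: 40.0
```

```bash
python3 - <<'E'
from bench import readout, viewer, r
from h import *
s=readout.observe(); print({k:np.round(v,3).tolist() for k,v in s.items() if k in("clock","eef_pos","eef_rot","qpos")})
d=viewer.get_image("wrist"); pickle.dump(d,open("pics/w3.pkl","wb")); cv2.imwrite("pics/w3.png",cv2.resize(d["image"][:,:,::-1],(800,600),interpolation=cv2.INTER_CUBIC))
E
```

```text
{'clock': 13.5, 'qpos': [-0.436, 0.228, 1.691, 0.0, 1.223, 1.133], 'eef_pos': [597.426, -154.284, 171.709], 'eef_rot': [[1.0, 0.001, -0.001], [0.001, -1.0, 0.001], [-0.001, -0.001, -1.0]]}
```

View pics/w3.png

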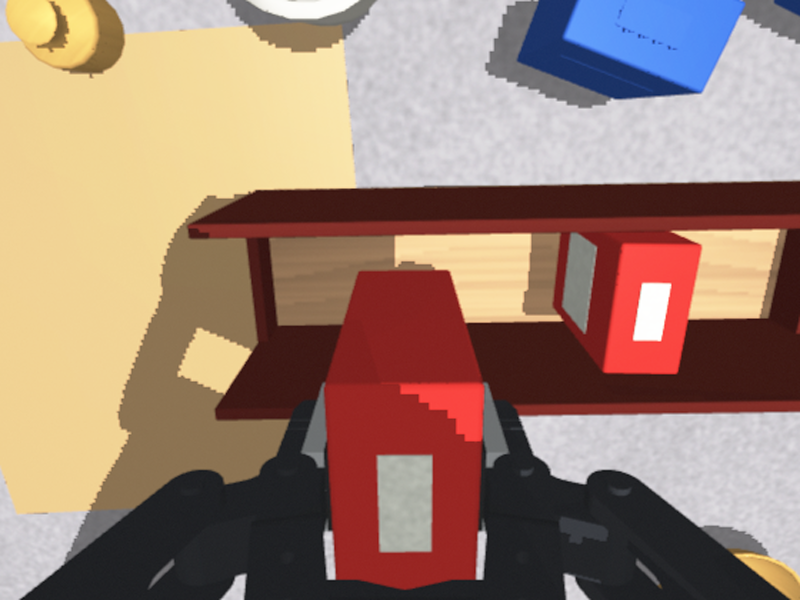

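The carton is held upright between the pads, its top at (327–483, 383–580). The far wall's top strip runs (190,232) to (800,220), the near wall's top strip (218,412) to (800,405), and red0's label is at (652,312).

```bash
python3 - <<'E'
from h import *
w=pickle.load(open("pics/w3.pkl","rb")); W=lambda p:up(p,800/560,(0,0))
for n,z,ps in [("far wall top",105,[(190,226),(190,237),(500,218),(500,231),(800,213),(800,226)]),("near top",105,[(218,407),(218,418),(780,402),(780,411)]),("floor",5,[(272,240),(278,325),(530,235),(530,323)]),
 ("held top",None,[(327,383),(483,383),(334,580),(475,580)]),("held bottom",None,[(360,271),(448,271)]),("red0",95,[(621,243),(700,243),(604,373),(678,374),(652,312)])]:
    zs=[z] if z else ([171.7-48+90] if "top" in n else [171.7-48])
    print(n,[plane(w,W(p),zs[0]).round(1)[:2].tolist() for p in ps])
E
```

```text
far wall top [[637.9, -70.2], [633.5, -69.7], [641.1, -191.4], [636.0, -191.7], [643.2, -307.8], [638.1, -309.0]]
near top [[557.5, -72.3], [552.0, -71.7], [560.3, -318.7], [555.8, -319.7]]
floor [[610.0, -76.9], [556.7, -76.4], [613.0, -227.1], [558.2, -231.3]]
held top [[626.3, -138.2], [626.4, -170.7], [573.7, -137.5], [573.7, -171.2]]
held bottom [[625.0, -137.9], [625.0, -170.2]]
red0 [[628.9, -243.9], [629.0, -276.7], [569.2, -244.0], [568.8, -277.4], [598.5, -261.3]]
```

Call:
drive_tool:
  targets: [0.1,0,1,0,0.8,0,0,2,0,0.8,0,0,2,0,0.8,0,0,2,0,0.8,0,0,2,0,0.8,0,0,1.5,0,0.8,0,0,0.7,0,0.8,0,0,0.3,0,0.8,0,0,0,0,0.8,0,0,0,0,0.8]

```text
clock: 14.55
eef_pos: [599.3, -155.3, 58.3]
eef_rot: [[1.0, 0.001, 0.002], [0.001, -1.0, -0.001], [0.002, 0.001, -1.0]]
force: [0.2, -0.1, -1.2]
finger_gap: 0.395
grasp_force: 40.0
```

Call:
drive_tool:
  targets: [0,0,0.1,0,0.8,0,0,0.1,0,0.8,0,0,0,0,0.8]

```text
clock: 14.85
eef_pos: [598.6, -155.0, 55.5]
eef_rot: [[1.0, 0.001, 0.0], [0.001, -1.0, -0.0], [0.0, 0.0, -1.0]]
force: [-0.1, 0.5, -1.3]
finger_gap: 0.391
grasp_force: 40.0
```

Call:
drive_tool:
  targets: [0,0,0.1,0,0.8,0,0,0.05,0,0.8,0,0,0,0,0.8]

```text
clock: 15.15
eef_pos: [598.5, -154.9, 53.7]
eef_rot: [[1.0, 0.001, -0.0], [0.001, -1.0, 0.0], [-0.0, -0.0, -1.0]]
force: [0.0, -0.3, -1.4]
finger_gap: 0.395
grasp_force: 40.0
```

Call:
drive_tool:
  targets: [0,0,0.1,0,0.8,0,0,0,0,0.8]

```text
clock: 15.35
eef_pos: [598.8, -155.0, 53.1]
eef_rot: [[1.0, 0.001, 0.0], [0.001, -1.0, -0.0], [0.0, 0.0, -1.0]]
force: [-0.1, -0.3, 1.0]
finger_gap: 0.392
grasp_force: 40.1
```

Call:
drive_tool:
  targets: [0,0,0.1,0,0.8,0,0,0,0,0.8]

```text
clock: 15.55
eef_pos: [598.9, -155.0, 53.1]
eef_rot: [[1.0, 0.001, -0.0], [0.001, -1.0, -0.0], [-0.0, 0.0, -1.0]]
force: [-3.4, 2.0, 6.9]
finger_gap: 0.392
grasp_force: 40.9
```

Call:
drive_tool:
  targets: [0,0,0,0,0.4,0,0,0,0,0.4,0,0,0,0,0.4,0,0,-0.5,0,0.4,0,0,-1.5,0,0.4,0,0,-2,0,0.4,0,0,-2.5,0,0.4,0,0,-3,0,0.4,0,0,-2.5,0,0,0,0,-1,0,0]

```text
clock: 16.55
eef_pos: [600.3, -155.7, 186.5]
eef_rot: [[1.0, 0.001, 0.006], [0.001, -1.0, -0.003], [0.006, 0.003, -1.0]]
force: [-0.0, 0.1, 0.0]
finger_gap: 0.914
grasp_force: 0.0
```

Call:
drive_tool:
  targets: [-0.3,-2,0,0,0,-0.4,-4,0,0,0,-0.4,-4,0,0,0,-0.4,-4.5,0,0,0,-0.4,-4.5,0,0,0,-0.4,-4.5,0,0,0,-0.4,-4.5,0,0,0,-0.3,-4,0,0,0,-0.2,-3,0,0,0,-0.1,-1.9,0,0,0]

```text
clock: 17.55
eef_pos: [562.9, 217.1, 180.1]
eef_rot: [[1.0, 0.004, -0.003], [0.004, -1.0, -0.0], [-0.003, 0.0, -1.0]]
force: [0.4, -0.9, -0.8]
finger_gap: 1.003
grasp_force: 0.0
```

Call:
drive_tool:
  targets: [0,0,0,-0.143,0,0,0,0,-0.143,0,0,0,0,-0.143,0,0,0,0,-0.143,0,0,0,0,-0.143,0,0,0,0,-0.143,0,0,0,0,-0.143,0,0,0,0,-0.143,0,0,0,0,-0.143,0,0,0,0,-0.143,0]

```text
clock: 18.55
eef_pos: [563.5, 214.7, 180.0]
eef_rot: [[0.133, 0.991, -0.003], [0.991, -0.133, -0.0], [-0.001, -0.003, -1.0]]
force: [0.1, -0.2, -0.4]
finger_gap: 1.001
grasp_force: 0.0
```

Call:
drive_tool:
  targets: [0,0,0,-0.141,0,0,0,0,0,0,0,0,0,0,0]

```text
clock: 18.85
eef_pos: [564.2, 214.4, 180.7]
eef_rot: [[0.001, 1.0, -0.002], [1.0, -0.001, -0.0], [-0.0, -0.002, -1.0]]
force: [-0.8, 0.4, 0.1]
finger_gap: 1.0
grasp_force: 0.0
```

```bash
python3 - <<'E'
from bench import readout, viewer, r
from h import *
s=readout.observe(); print({k:np.round(v,3).tolist() for k,v in s.items() if k in("clock","eef_pos","eef_rot","qpos")})
m=np.zeros((600,800,3),np.uint8)
d=viewer.get_image("side"); pickle.dump(d,open("pics/s4.pkl","wb")); m[:450,440:770]=cv2.resize(d["image"][210:360,275:385,::-1],(330,450),interpolation=cv2.INTER_CUBIC)
d=viewer.get_image("wrist"); pickle.dump(d,open("pics/w4.pkl","wb")); m[:330,:440]=cv2.resize(d["image"][:,:,::-1],(440,330),interpolation=cv2.INTER_AREA)
cv2.imwrite("pics/m4.png",m)
E
```

```text
{'clock': 18.85, 'qpos': [0.176, 0.189, 1.72, 0.0, 1.235, 0.177], 'eef_pos': [564.208, 214.448, 180.711], 'eef_rot': [[0.001, 1.0, -0.002], [1.0, -0.001, -0.0], [-0.0, -0.002, -1.0]]}
```

View pics/m4.png

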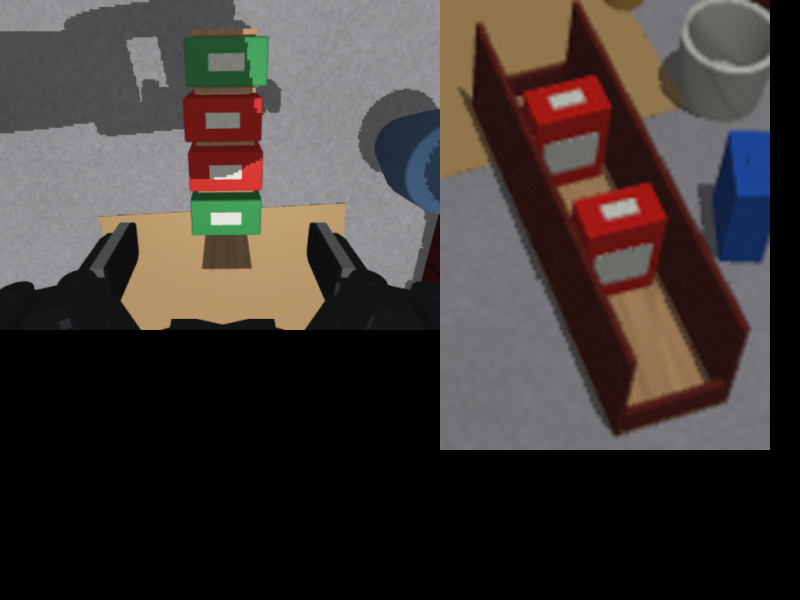

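The first carton stands upright and crosswise in the tray, label (566,98) in the composite, next to red0 (620,209). The rack now holds green (226,218), the target red (226,171), red (222,120) and green (226,61). I'll compute the target position.

```bash
python3 - <<'E'
from h import *
w=pickle.load(open("pics/w4.pkl","rb")); W=lambda p:up(p,440/560,(0,0))
for p in [(226,218),(226,171.5),(222,120),(226,61)]: print(plane(w,W(p),98).round(1))
E
```

```text
[566.2 171.8  98. ]
[566.1 214.2  98. ]
[562.9 256.1  98. ]
[565.9 298.6  98. ]
```

Call:
drive_tool:
  targets: [0,0.1,2,0,0,0,0,3,0,0,0,0,3,0,0,0,0,2.5,0,0,0,0,1.5,0,0,0,0,0.8,0,0,0,0,0,0,0,0,0,0,0,0.6,0,0,0,0,0.6,0,0,0,0,0.6]

```text
clock: 19.95
eef_pos: [567.6, 214.3, 55.5]
eef_rot: [[-0.001, 1.0, 0.003], [1.0, 0.001, 0.001], [0.001, 0.003, -1.0]]
force: [-0.5, 0.2, 2.7]
finger_gap: 0.703
grasp_force: 44.4
```

Call:
drive_tool:
  targets: [0,0,0,0,0.6,0,0,0,0,0.6,0,0,0,0,0.6,0,0,0,0,0.6,0,0,0,0,0.6]

```text
clock: 20.45
eef_pos: [567.6, 214.3, 55.5]
eef_rot: [[-0.001, 1.0, 0.003], [1.0, 0.001, 0.001], [0.001, 0.003, -1.0]]
force: [0.7, -0.1, 6.4]
finger_gap: 0.695
grasp_force: 44.6
```

Call:
drive_tool:
  targets: [0,0,-0.5,0,0.6,0,0,-1,0,0.6,0,0,-1,0,0.6,0,0,-1.5,0,0.6,0,0,-2,0,0.6,0,0,-2,0,0.6,0,0,-2,0,0.6,0,0,-2,0,0.6,0,0,-0.5,0,0.6,0,0,0,0,0.6]

```text
clock: 21.45
eef_pos: [566.9, 214.2, 180.3]
eef_rot: [[-0.001, 1.0, 0.003], [1.0, 0.001, 0.0], [0.0, 0.003, -1.0]]
force: [-0.1, 0.8, -1.9]
finger_gap: 0.7
grasp_force: 44.1
```

Call:
drive_tool:
  targets: [-1,0,0,0,0.6,-2,0,0,0,0.6,-3,0,0,0,0.6,-3,0,0,0,0.6,-3,0,0,0,0.6,-3,0,0,0,0.6,-2.5,0,0,0,0.6,-1.5,0,0,0,0.6,-0.9,0,0,0,0.6,0,0,0,0,0.6]

```text
clock: 22.45
eef_pos: [566.2, 14.4, 178.2]
eef_rot: [[0.0, 1.0, -0.001], [1.0, -0.0, 0.0], [0.0, -0.001, -1.0]]
force: [-0.1, 0.8, -2.1]
finger_gap: 0.7
grasp_force: 44.1
```

Lower from 178 to just above 47.5.

Call:
drive_tool:
  targets: [0,0,2,0,0.6,0,0,2.5,0,0.6,0,0,3,0,0.6,0,0,2.5,0,0.6,0,0,1.5,0,0.6,0,0,0.8,0,0.6,0,0,0.3,0,0.6,0,0,0.2,0,0.6,0,0,0,0,0.6,0,0,0,0,0.6]

```text
clock: 23.45
eef_pos: [567.3, 14.9, 51.8]
eef_rot: [[-0.001, 1.0, 0.002], [1.0, 0.001, -0.0], [-0.0, 0.002, -1.0]]
force: [-0.3, 0.0, -2.5]
finger_gap: 0.698
grasp_force: 44.0
```

Call:
drive_tool:
  targets: [0,0,0.1,0,0.6,0,0,0,0,0.6]

```text
clock: 23.65
eef_pos: [566.7, 15.0, 50.1]
eef_rot: [[-0.001, 1.0, 0.0], [1.0, 0.001, -0.0], [-0.0, 0.0, -1.0]]
force: [-0.3, 0.2, -2.6]
finger_gap: 0.697
grasp_force: 44.0
```

Call:
drive_tool:
  targets: [0,0,0.1,0,0.6,0,0,0.1,0,0.6,0,0,0,0,0.6]

```text
clock: 23.95
eef_pos: [566.4, 15.0, 47.6]
eef_rot: [[-0.001, 1.0, -0.0], [1.0, 0.001, 0.0], [0.0, -0.0, -1.0]]
force: [-0.7, -0.5, -1.7]
finger_gap: 0.702
grasp_force: 44.1
```

Call:
drive_tool:
  targets: [0,0,0.1,0,0.6,0,0,0,0,0.6]

```text
clock: 24.15
eef_pos: [566.6, 15.0, 47.5]
eef_rot: [[-0.001, 1.0, -0.0], [1.0, 0.001, -0.0], [-0.0, -0.0, -1.0]]
force: [-3.0, 0.1, 4.7]
finger_gap: 0.699
grasp_force: 44.5
```

Contact with the counter. Next: release, rise, twist 90° and come down to about z 48.

Call:
drive_tool:
  targets: [0,0,0,0,0,0,0,0,0,0,0,0,0,0,0,0,0,-1,0,0,0,0,-2,0,0,0,0,-2.5,0,0,0,0,-2.5,0,0,0,0,-0.5,0.142,0,0,0,0,0.142,0,0,0,0,0.142,0]

```text
clock: 25.15
eef_pos: [567.0, 15.0, 133.1]
eef_rot: [[0.418, 0.909, 0.002], [0.909, -0.418, -0.0], [0.0, 0.002, -1.0]]
force: [0.5, 1.1, 0.6]
finger_gap: 1.0
grasp_force: 0.0
```

Call:
drive_tool:
  targets: [0,0,0,0.143,0,0,0,0,0.143,0,0,0,0,0.143,0,0,0,0,0.143,0,0,0,0,0.143,0,0,0,0,0.143,0,0,0,0,0.143,0,0,0,0,0.143,0,0,0,0,0,0,0,0,0,0,0]

```text
clock: 26.15
eef_pos: [566.7, 15.0, 132.3]
eef_rot: [[1.0, 0.005, 0.001], [0.005, -1.0, -0.0], [0.001, 0.0, -1.0]]
force: [0.7, -0.7, 0.1]
finger_gap: 1.0
grasp_force: 0.0
```

```bash
python3 - <<'E'
from bench import readout, viewer, r
from h import *
d=viewer.get_image("wrist"); pickle.dump(d,open("pics/w5.pkl","wb"))
im=d["image"].astype(int); m=((im[...,0]>90)&(im[...,1]<70)&(im[...,2]<70)).astype(np.uint8)
n,l,st,c=cv2.connectedComponentsWithStats(m)
# label (pale) near (406,353)/800
lab=((im.min(2)>100)&(abs(im[...,0]-im[...,2])<30)).astype(np.uint8); n2,l2,st2,c2=cv2.connectedComponentsWithStats(lab)
for i in range(1,n2):
    if 60<st2[i,4]<3000 and 230<c2[i,0]<340 and 180<c2[i,1]<310: print("label",st2[i],c2[i],plane(d,c2[i],90).round(1))
i=1+np.argmax(st[1:,4]); print("red",st[i])
E
```

```text
label [273 223  22  45 970] [283.28350515 244.78556701] [565.3  14.8  90. ]
red [ 250  158   67  136 7264]
```

Call:
drive_tool:
  targets: [0,0,2,0,0,0,0,2.5,0,0,0,0,2.2,0,0,0,0,1.3,0,0,0,0,0.4,0,0,0,0,0,0,0,0,0,0,0,0.8,0,0,0,0,0.8,0,0,0,0,0.8,0,0,0,0,0.8]

```text
clock: 27.2
eef_pos: [567.2, 14.9, 48.7]
eef_rot: [[1.0, 0.002, 0.002], [0.002, -1.0, -0.0], [0.002, 0.0, -1.0]]
force: [-0.3, -0.4, -1.4]
finger_gap: 0.397
grasp_force: 40.4
```

Call:
drive_tool:
  targets: [0,0,0,0,0.8,0,0,0,0,0.8,0,0,0,0,0.8,0,0,0,0,0.8,0,0,0,0,0.8]

```text
clock: 27.7
eef_pos: [567.1, 14.9, 48.6]
eef_rot: [[1.0, 0.002, 0.001], [0.002, -1.0, -0.0], [0.001, 0.0, -1.0]]
force: [-0.2, 0.2, 5.7]
finger_gap: 0.392
grasp_force: 41.1
```

Call:
drive_tool:
  targets: [0,0,-0.5,0,0.8,0,0,-1,0,0.8,0,0,-2,0,0.8,0,0,-2.5,0,0.8,0,0,-2.5,0,0.8,0,0,-2.5,0,0.8,0,0,-1.8,0,0.8,0,0,0,0,0.8]

```text
clock: 28.5
eef_pos: [568.2, 14.8, 179.1]
eef_rot: [[1.0, 0.002, 0.006], [0.002, -1.0, -0.001], [0.006, 0.001, -1.0]]
force: [0.1, 0.1, -1.5]
finger_gap: 0.394
grasp_force: 40.4
```

Call:
drive_tool:
  targets: [0.1,1,0,0,0.8,0.2,2,0,0,0.8,0.3,3,0,0,0.8,0.3,3,0,0,0.8,0.3,3,0,0,0.8,0.3,3,0,0,0.8,0.3,3,0,0,0.8,0.3,3,0,0,0.8,0.3,3,0,0,0.8,0.3,3,0,0,0.8]

```text
clock: 29.5
eef_pos: [592.6, -256.3, 173.2]
eef_rot: [[1.0, 0.001, -0.003], [0.001, -1.0, 0.002], [-0.003, -0.002, -1.0]]
force: [0.2, 0.5, -2.0]
finger_gap: 0.396
grasp_force: 40.4
```

Call:
drive_tool:
  targets: [0.3,3,0,0,0.8,0.3,2.5,0,0,0.8,0.1,1.2,0,0,0.8,0,0.6,0,0,0.8,0,0,0,0,0.8,0,0,0,0,0.8]

```text
clock: 30.1
eef_pos: [600.9, -326.8, 175.3]
eef_rot: [[1.0, 0.003, -0.001], [0.003, -1.0, 0.001], [-0.001, -0.001, -1.0]]
force: [-0.6, 0.7, -2.2]
finger_gap: 0.395
grasp_force: 40.4
```

```bash
python3 - <<'E'
from bench import readout, viewer, r
from h import *
s=readout.observe(); print({k:np.round(v,3).tolist() for k,v in s.items() if k in("clock","eef_pos","eef_rot","qpos")})
d=viewer.get_image("wrist"); pickle.dump(d,open("pics/w6.pkl","wb")); cv2.imwrite("pics/w6.png",cv2.resize(d["image"][:,:,::-1],(800,600),interpolation=cv2.INTER_CUBIC))
E
```

```text
{'clock': 30.1, 'qpos': [-0.664, 0.373, 1.505, 0.0, 1.265, 0.905], 'eef_pos': [600.942, -326.823, 175.269], 'eef_rot': [[1.0, 0.003, -0.001], [0.003, -1.0, 0.001], [-0.001, -0.001, -1.0]]}
```

View pics/w6.png

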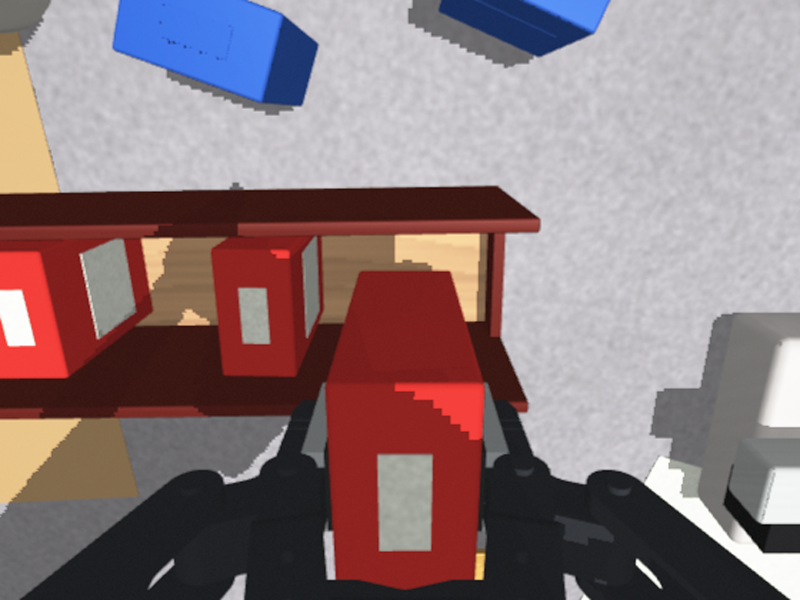

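The carton hangs upright, its bottom edge at (360–448, 271). It is over the free bay between red0 (label (255,316)) and the end wall (about x 497). The wall tops end at (540,225) and (527,405).

```bash
python3 - <<'E'
from h import *
w=pickle.load(open("pics/w6.pkl","rb")); W=lambda p:up(p,800/560,(0,0))
for n,z,ps in [("far top",105,[(538,219),(538,231),(300,223),(300,236)]),("near top",105,[(526,403),(526,411),(100,406),(100,416)]),("endwall inner top30",30,[(491,235),(490,335)]),("floor end",5,[(480,240)]),
 ("held bottom",126.7,[(360,271),(448,271)]),("red0",95,[(213,249),(296,252),(224,376),(298,376)])]:
    print(n,[plane(w,W(p),z).round(1)[:2].tolist() for p in ps])
E
```

```text
far top [[643.7, -379.6], [638.9, -380.0], [641.9, -285.2], [636.7, -284.8]]
near top [[561.2, -381.0], [557.2, -381.3], [559.3, -190.8], [554.2, -189.9]]
endwall inner top30 [[621.2, -373.5], [562.7, -376.0]]
floor end [[612.9, -371.2]]
held bottom [[628.3, -310.4], [628.4, -342.7]]
red0 [[628.8, -245.7], [627.6, -280.8], [569.2, -244.1], [569.3, -278.0]]
```

Call:
drive_tool:
  targets: [0,0,1,0,0.8,0,0,2,0,0.8,0,0,2.2,0,0.8,0,0,2.1,0,0.8,0,0,2,0,0.8,0,0,1.5,0,0.8,0,0,0.7,0,0.8,0,0,0.3,0,0.8,0,0,0,0,0.8,0,0,0,0,0.8]

```text
clock: 31.15
eef_pos: [601.8, -328.4, 59.0]
eef_rot: [[1.0, 0.002, 0.002], [0.002, -1.0, -0.001], [0.002, 0.001, -1.0]]
force: [0.4, -0.4, -0.7]
finger_gap: 0.392
grasp_force: 40.4
```

Call:
drive_tool:
  targets: [0,0,0.1,0,0.8,0,0,0,0,0.8]

```text
clock: 31.35
eef_pos: [601.4, -328.1, 57.4]
eef_rot: [[1.0, 0.002, 0.001], [0.002, -1.0, -0.001], [0.001, 0.001, -1.0]]
force: [0.6, 1.0, -1.2]
finger_gap: 0.394
grasp_force: 40.4
```

Call:
drive_tool:
  targets: [0,0,0.1,0,0.8,0,0,0.1,0,0.8,0,0,0,0,0.8]

```text
clock: 31.65
eef_pos: [601.0, -327.8, 54.5]
eef_rot: [[1.0, 0.002, -0.0], [0.002, -1.0, 0.0], [-0.0, -0.0, -1.0]]
force: [-0.1, -0.1, -2.3]
finger_gap: 0.398
grasp_force: 40.4
```

Call:
drive_tool:
  targets: [0,0,0.1,0,0.8,0,0,0,0,0.8]

```text
clock: 31.85
eef_pos: [601.1, -327.9, 53.7]
eef_rot: [[1.0, 0.002, -0.0], [0.002, -1.0, 0.0], [-0.0, -0.0, -1.0]]
force: [0.2, -0.2, -2.1]
finger_gap: 0.392
grasp_force: 40.6
```

Call:
drive_tool:
  targets: [0,0,0.1,0,0.8,0,0,0,0,0.8]

```text
clock: 32.05
eef_pos: [601.3, -328.0, 53.6]
eef_rot: [[1.0, 0.002, -0.0], [0.002, -1.0, -0.0], [-0.0, 0.0, -1.0]]
force: [-2.7, 1.2, 5.1]
finger_gap: 0.394
grasp_force: 41.0
```

On the floor. Open partway, rise and look.

Call:
drive_tool:
  targets: [0,0,0,0,0.4,0,0,0,0,0.4,0,0,0,0,0.4,0,0,-0.5,0,0.4,0,0,-1.5,0,0.4,0,0,-2,0,0.4,0,0,-3,0,0.4,0,0,-3,0,0.4,0,0,-3,0,0.4,0,0,-2,0,0.4]

```text
clock: 33.05
eef_pos: [602.1, -328.6, 207.5]
eef_rot: [[1.0, 0.002, 0.004], [0.002, -1.0, -0.003], [0.004, 0.003, -1.0]]
force: [0.3, -0.0, 0.6]
finger_gap: 0.601
grasp_force: 0.0
```

Call:
drive_tool:
  targets: [-1,-3,-2,0,0.4,-1,-4,-2,0,0.4,-1,-4,0,0,0.4,-1,-4,0,0,0.4,-1,-3,0,0,0.4,0,0,0,0,0.4,0,0,0,0,0.4]

```text
clock: 33.75
eef_pos: [551.1, -147.9, 244.2]
eef_rot: [[1.0, 0.003, 0.002], [0.003, -1.0, -0.001], [0.002, 0.001, -1.0]]
force: [0.1, 0.5, -0.8]
finger_gap: 0.603
grasp_force: 0.0
```

```bash
python3 - <<'E'
from bench import readout, viewer, r
from h import *
m=np.zeros((600,800,3),np.uint8)
d=viewer.get_image("side"); m[:360,:]=cv2.resize(d["image"][90:360,200:,::-1],(480,360)).repeat(1,1) if 0 else cv2.resize(d["image"][150:402,0:560,::-1],(800,360),interpolation=cv2.INTER_CUBIC)
m[360:600,:400]=cv2.resize(d["image"][100:220,225:425,::-1],(400,240),interpolation=cv2.INTER_CUBIC)
d=viewer.get_image("top"); m[360:600,400:]=cv2.resize(d["image"][145:265,175:415,::-1],(400,200),interpolation=cv2.INTER_CUBIC)[:,:] if 0 else cv2.resize(d["image"][110:254,175:415,::-1],(400,240),interpolation=cv2.INTER_CUBIC)
cv2.imwrite("pics/f.png",m)
E
```

```text
(no output)
```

View pics/f.png

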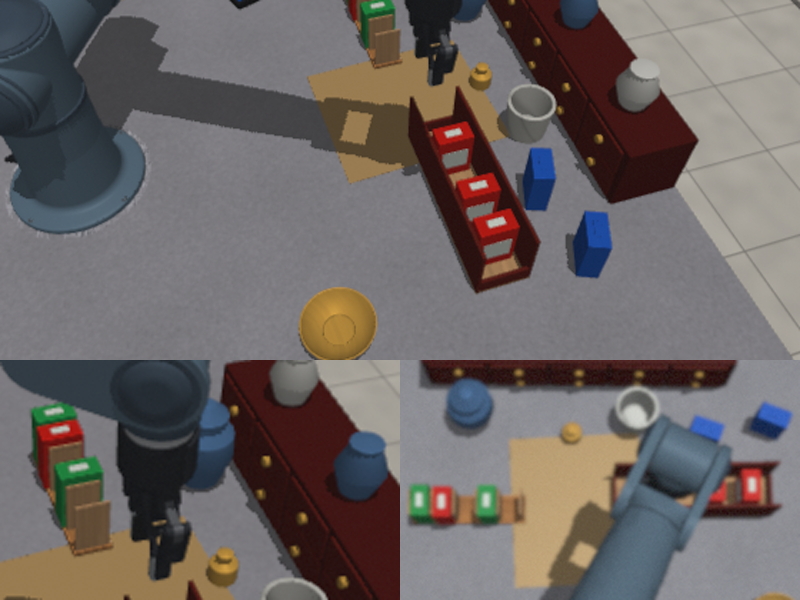

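All three red cartons stand upright and crosswise in the tray, at (453,133), (478,185) and (496,222). Both greens and one red remain in the rack, and the bystanders look unmoved. Handing in.

```bash
python3 -c "
from bench import r
print(r.sign_off())"
```

```text
the job is handed in; nothing more can be done
None
```

I added two red cartons to the tray, so three now stand there upright and crosswise, with the third red and both greens still in the rack; the job was handed in at about 34 s with no verdict returned.

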